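# Open the burner-fuel bottle at the buffet

## Task

Open the burner-fuel bottle that has the squeeze-and-turn safety cap: squeeze the cap's two side tabs inward, turn it a quarter turn anticlockwise and lift it off. Stand the cap, right way up, in the empty shallow steel tray and let go of it.

Things in the scene. Friction and masses are not known exactly. Their poses are not given: they have to be found in the camera images.
- bottle: White square bottle, 70 mm wide, in a square steel caddy fixed to the table. Origin: centre of the caddy's underside; z up on the neck's axis. Flat shoulder 90 mm, neck top 121 mm above it. Two 7.5 mm high catch posts beside each tab stand on the shoulder, 23 to 29 mm off the axis: keep fingertips above them. Not the like bottle nearby with a plain round cap without tabs.
- cap: Safety cap on the neck: black, round, ribbed, 43 mm across, 34 mm high, 55 to 80 g, a grey spring tab on its +y and its -y side. Origin: centre of its lower rim, 91.5 mm above the bottle's origin at the start; z up, axes then parallel to the bottle's. Turned 45 to 115 degrees anticlockwise from above (best 80 to 90) it lifts straight off; before that lugs hold it. Stands flat on its rim.
- tab_face (a point): Centre of the outer face of the tab on the cap's +y side, 28 mm from the axis, 21 mm above the cap's origin; the other tab mirrors it. Each is 14 mm wide, 8 to 34 mm above the origin. 56 mm over both at rest, 44 mm pressed fully home (6 mm and 7 N each; a grip of 15 to 30 N holds them). Catches stop any turning unless both are held home; clockwise is always blocked.
- tray: Empty shallow steel tray fixed to the table, 200 mm along its x by 160 mm along its y, rim 12 mm high, floor and walls 3 mm thick. Origin: centre of its underside; z up. A like tray, full of pastries, lies on the other side.
Things that resemble listed ones, but are neither listed nor needed, are in the scene too. Of the things shaped like the cap, the black one is meant.

How it is judged:
By the outcome, as a careful person would: the job done as asked, in the order asked, and still so for the second after the job is handed in, with the robot touching nothing.
It also fails if it takes over 40 s, if anything falls off the work surface, if the arm or the gripper's body presses on something with over 40 N, if the wrist force passes 120 N, or if a joint passes its speed limit or range.

## Robot

A 6-joint arm with a two-finger parallel gripper is mounted at the origin on the work surface. World frame = base frame: x ahead of the robot, y to its left, z up, the work surface at z = 0. Lengths are in m, angles in degrees, forces in N, time in s.
With the tool pointing down it reaches from about 0.375 to 0.9 m from the base axis. Payload 3.1 kg.
Tool frame: the origin (TCP) lies at the centre of the arm's flange, where the gripper is bolted on; the fingertips stand 182 mm ahead of it and the grasp point (between the pads) lies 164 mm ahead of it; x points along the fingers, z is the direction in which the jaws open and shut, and the axes are right-handed (so a half turn about x gives the same grasp; the last joint's range is limited). The gripper opens to 87 mm and grips with 3 to 60 N. Pads are 19 mm wide; open, the fingers measure 117 mm over their backs; the gripper's body (75 mm by 190 mm) begins 51 mm behind the grasp point.
Start: joints at [-86.66, 30.224, 82.088, -0, 67.689, -10.227], TCP at [0.147, -0.608, 0.405] pointing down, gripper open.
Joint ranges: [-176.69, 176.69], [-43.24, 126.21], [12.49, 139.97], [-82, 262], [0, 151.66], [-163.58, 163.58]. Speed limits (degrees/s): [159.86, 159.86, 180, 180, 180, 180].

## Interface

Orientations are given as a 3x3 rotation matrix whose columns are the frame's x, y, z axes.
In Python, from rig import bot gives the robot as it stands.
- The arm moves only by the shell command python3 -m crank 'ROWS' [OPENING]. ROWS is JSON, a list of rows, each an object with "offset": the shift along the tool's x, y, z in m, a list of three; "spin": the turn about the tool's x in rad. A call has 1 to 12 rows; each row shifts and turns the commanded pose from where the row before left it, along the tool's axes as they then stand; what a row does not reach is not made up. A row lasts 1/10 s, in which the tool goes at most 50 mm and 8.59 degrees, less where a joint would pass 70% of its speed; a pose out of reach is approached as far as the arm can. A call is refused whole if a number of a shift passes 0.05 or a number of a turn 0.15, either way. A call with a gripper value outside its range is refused whole. OPENING is the finger opening in m, from 0 to 0.087, set as the call begins (- or left out, the last holds). The fingers move at their own pace and stop on an object; the grip force is fixed at half the most. Time passes only in rows, so rows that do not move let the fingers close. It gives the time, the measured TCP pose, the force and the opening at its end, in the units of the state.
- bot.read_state(): the state, without advancing time (a new reading comes with each control period).
- bot.capture(name): name is "scene" or "top"; returns a dict with "pixels" (400x640x3 uint8, blue, green, red), "depth" (400x640 float32, m along the optical axis (not along the pixel's ray), 0 where there is no reading), "K" (3x3 intrinsics, pixels), "world_to_cam" (4x4, takes a point from world to camera coordinates). Camera axes: x right, y up, looking along -z (the intrinsics and any distortion apply to the point x, -y, -z); pixel columns grow to the right and rows downward; lengths in m; the calibration is good to about 2 mm. A picture is of the moment at which its call begins.
- bot.hand_in(): hands the job in, once; it reports no verdict.
Trained networks look in a picture, given as the dict that the camera call returned (one of the last four; its "shot" number tells which), for a name from the list of things; names that differ only in an ending like _2 or _b are one class to them, and where a whole thing is asked for, a point or a joint stands for the part that bears it (a point fixed in the world has none). Each returns a list of dicts, best first, with "p" (0 to 1); they miss things now and then, are a little off and sometimes report something else, mostly with a low value. They report only what shows in the picture. A call takes as long as a camera call. They do not tell look-alikes from the thing itself.
- bot.regions_of(label, picture): "region" (400x640 bool, what is visible of it) and "extent" ([centre column, centre row, width, height] in pixels, round what is visible of it).
The state is a dict: "time_s": time; "joint_positions": joint angles; "qvel": joint speeds; "tau": joint torques, N m; "position": TCP position; "tcp_rot": TCP orientation; "force": force on the tool from outside, world axes, zero at the start; "moment": the same for the moment, N m; "opening": opening from 0.0 (shut) to 1.0 (fully open).
Only numpy, scipy, OpenCV 4.12 (cv2) and the standard library are available. Lean on these libraries where they do the work, as an engineer would, in place of code of your own. Each camera call takes 0.05 s, during which the arm holds its last target.

## Working session

There is one attempt and no reset: what is moved stays moved. The work goes in short steps, Python scripts to look and compute and a shell command to move; the robot and the scene stay as the last step left them, time stands still between calls to the robot, and variables do not carry over. Pictures are saved under pics/ and viewed, and the job is handed in when it is done.

```bash
ls; mkdir -p pics; cat > h.py <<'E'
from rig import bot
import numpy as np, cv2
def pts(pic):
    d=pic["depth"];K=np.array(pic["K"]);W=np.array(pic["world_to_cam"])
    v,u=np.mgrid[0:400,0:640]
    x=(u-K[0,2])/K[0,0]*d;y=(v-K[1,2])/K[1,1]*d
    c=np.stack([x,-y,-d,np.ones_like(d)],-1)
    w=c@np.linalg.inv(W).T
    w=w[...,:3]; w[d<=0]=np.nan
    return w
E
python3 - <<'E'
from h import *
np.set_printoptions(precision=4,suppress=True)
print(bot.read_state())
for n in("top","scene"):
    p=bot.capture(n); cv2.imwrite(f"pics/{n}0.png",p["pixels"]); print(n,p["K"],p["world_to_cam"],[k for k in p])
    np.savez(f"/tmp/{n}0.npz",w=pts(p),px=p["pixels"])
    w=pts(p)
    for l in("bottle","cap","tab_face","tray"):
        for r in bot.regions_of(l,p):
            m=r["region"]; q=w[m]; q=q[~np.isnan(q[:,0])]
            print(l,round(r["p"],2),np.round(r["extent"]),np.median(q,0),q.min(0),q.max(0))
E
```

```text
pics
{'time_s': 0.0, 'joint_positions': array([-86.6609,  30.2801,  82.1592,  -0.0012,  67.6884, -10.2272]), 'qvel': array([ 0.0435, -0.0134,  0.0336, -0.0402,  0.0107,  0.083 ]), 'tau': array([  0.0019, -44.0038, -17.6591,   0.0635,   0.0584,  -0.0002]), 'position': array([ 0.1466, -0.6072,  0.4037]), 'tcp_rot': array([[-0.0001,  0.9721,  0.2346],
       [ 0.0022,  0.2346, -0.9721],
       [-1.    ,  0.0004, -0.0022]]), 'force': array([ 0.2846,  0.0255, -0.7801]), 'moment': array([ 0.0033, -0.0007, -0.0252]), 'opening': 0.9995445543335713}
top [[493.1181   0.     326.9474]
 [  0.     493.1181 203.2107]
 [  0.       0.       1.    ]] [[ 0.0198 -0.9998 -0.0078 -0.0164]
 [ 0.9947  0.0189  0.1012 -0.5365]
 [-0.101  -0.0097  0.9948 -1.0889]
 [ 0.      0.      0.      1.    ]] ['pixels', 'depth', 'K', 'world_to_cam', 'shot']
bottle 0.84 [360. 237.  48.  49.] [ 0.4535 -0.07    0.0859] [ 0.4039 -0.1311 -0.0037] [ 0.5131 -0.0237  0.118 ]
cap 0.86 [362. 237.  26.  18.] [ 0.4587 -0.0761  0.1251] [ 0.4381 -0.106   0.0864] [ 0.4831 -0.0493  0.1326]
cap 0.82 [373. 188.  25.  23.] [ 0.5748 -0.1091
[... 833 characters left out ...]
 [ 0.2865 -0.0203 -0.0006] [0.3764 0.0235 0.0396]
cap 0.84 [343. 216.  20.  24.] [0.4849 0.0487 0.034 ] [0.4482 0.0274 0.0035] [0.5038 0.0702 0.04  ]
cap 0.56 [268. 242.  26.  24.] [ 0.5849 -0.1076  0.0333] [ 0.5284 -0.1406 -0.0008] [ 0.6003 -0.0833  0.0423]
tab_face 0.58 [257. 243.   4.   5.] [ 0.595  -0.1297  0.029 ] [ 0.5899 -0.133   0.0201] [ 0.5983 -0.1275  0.0363]
tab_face 0.48 [347. 222.  12.  10.] [0.4994 0.0587 0.0243] [0.4957 0.0537 0.0056] [0.5038 0.0637 0.0362]
tab_face 0.36 [301. 181.   3.  10.] [ 0.4733 -0.0527  0.1169] [ 0.466  -0.0601  0.1005] [ 0.4796 -0.049   0.1296]
tray 0.7 [204. 225.  92.  74.] [ 0.5467 -0.2683  0.005 ] [ 0.4339 -0.3532 -0.0023] [ 0.6461 -0.1801  0.0204]
```

```bash
python3 - <<'E'
import cv2
a=cv2.imread("pics/top0.png");b=cv2.imread("pics/scene0.png")
cv2.imwrite("pics/topc.png",cv2.resize(a[130:330,200:500],None,fx=2.6,fy=2.6,interpolation=3))
cv2.imwrite("pics/topz.png",cv2.resize(a[200:275,320:400],None,fx=8,fy=8,interpolation=3)[:600])
cv2.imwrite("pics/scz.png",cv2.resize(b[150:250,240:370],None,fx=6,fy=6,interpolation=3))
E
```

```text
(no output)
```

View pics/top0.png

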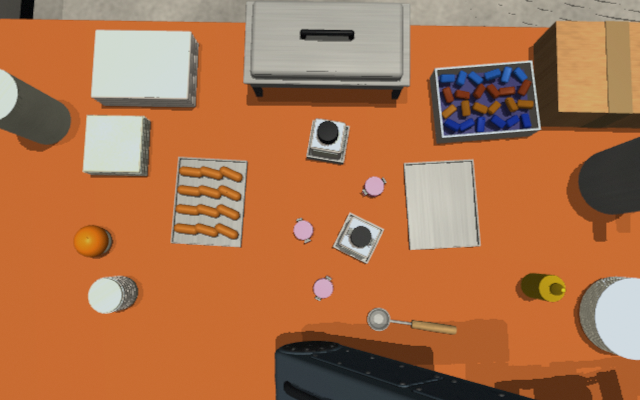

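View pics/scene0.png

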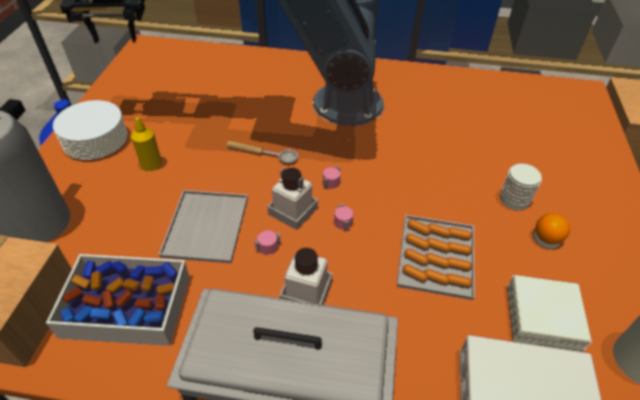

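View pics/topz.png

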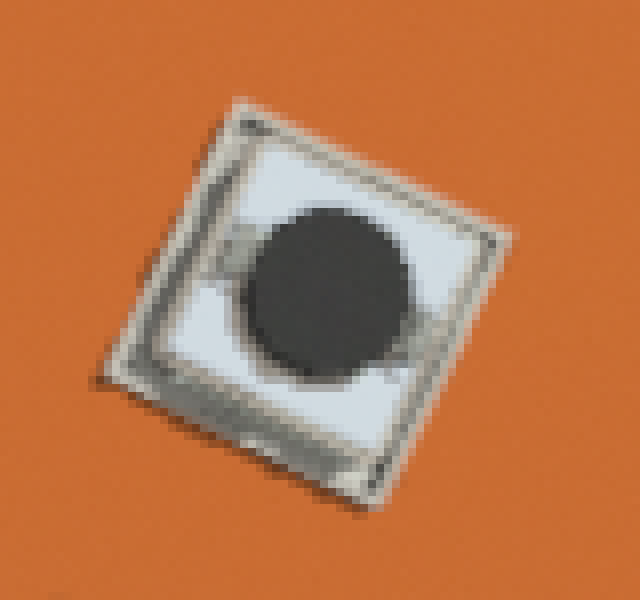

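View pics/scz.png

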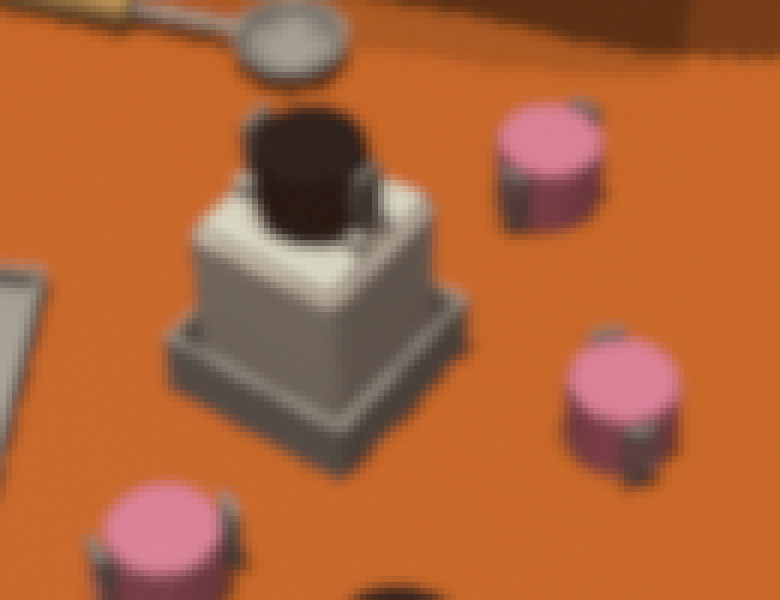

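The top view shows the tabbed black cap at about (360,237). The plain-capped bottle is at (328,138), the empty tray at (441,205) and the pastry tray at (210,202). Next I'll fit precise poses.

```bash
python3 - <<'E'
from h import *
np.set_printoptions(precision=4,suppress=True)
for n,box in(("top",(200,275,320,400)),("scene",(160,230,260,325))):
    f=np.load(f"/tmp/{n}0.npz");w=f["w"];px=f["px"].astype(int)
    s=np.zeros((400,640),bool);s[box[0]:box[1],box[2]:box[3]]=1
    z=w[...,2]
    m=s&(z>.120)&(z<.135)
    q=w[m]; print(n,"captop",m.sum(),q.mean(0),q.min(0),q.max(0))
    dark=m&(px.sum(2)<260); q=w[dark]
    c,r=cv2.minEnclosingCircle(q[:,:2].astype(np.float32)); print(" dark circ",c,r,len(q),q.mean(0),"z",np.median(q[:,2]))
    g=m&~dark; q=w[g];print(" grey", len(q)); 
    r2=cv2.minAreaRect(w[m][:,:2].astype(np.float32)); print(" rect",r2)
    for zl,zh in((.08,.098),(.015,.045),(.006,.098)):
        mm=s&(z>zl)&(z<zh); print(" ",zl,cv2.minAreaRect(w[mm][:,:2].astype(np.float32)))
    # tray
    tb=(150,260,395,490) if n=="top" else (180,270,155,255)
    s=np.zeros((400,640),bool);s[tb[0]:tb[1],tb[2]:tb[3]]=1
    m=s&(z>.008)&(z<.02)&(px[...,2]-px[...,0]<60)
    print(" tray",cv2.minAreaRect(w[m][:,:2].astype(np.float32)))
w=np.load("/tmp/top0.npz")["w"]; px=np.load("/tmp/top0.npz")["px"].astype(int)
m=np.zeros((400,640),bool);m[200:275,320:400]=1
z=w[...,2];m&=(z>.105)&(z<.135)&(px.sum(2)>260)
print(np.c_[w[m],px[m].sum(1)][:60])
x,y=w[...,0],w[...,1]
m=(x>.1)&(x<.6)&(y<.05)&(y>-.7)&(z>.14)&(z<.35)
print("tall",m.sum()); 
vv,uu=np.nonzero(m);print(uu.min() if m.any() else 0, vv.min() if m.any() else 0, np.nanmax(z[m]) if m.any() else 0)
import collections
print(collections.Counter((int(a//20*20),int(b//20*20)) for a,b in zip(uu,vv)))
E
```

```text
top captop 376 [ 0.4597 -0.0765  0.1253] [ 0.4382 -0.1027  0.12  ] [ 0.4814 -0.0493  0.1326]
 dark circ (0.46027591824531555, -0.07609616965055466) 0.02157541550695896 333 [ 0.4599 -0.0767  0.1254] z 0.12552418603323434
 grey 43
 rect ((0.45935922861099243, -0.07629387080669403), (0.043558958917856216, 0.049010101705789566), 14.241386413574219)
  0.08 ((0.4593057334423065, -0.0766807496547699), (0.06964953243732452, 0.0697774663567543), 64.43772888183594)
  0.015 ((0.4596329927444458, -0.07659146934747696), (0.08583734929561615, 0.0863170400261879), 65.1733627319336)
  0.006 ((0.4648005962371826, -0.08757488429546356), (0.12201383709907532, 0.19671353697776794), 11.740150451660156)
 tray ((0.5416619181632996, -0.2675861716270447), (0.19972749054431915, 0.16144059598445892), 4.23939323425293)
scene captop 273 [ 0.4621 -0.0758  0.1265] [ 0.4367 -0.1026  0.12  ] [ 0.4831 -0.049   0.1308]
 dark circ (0.46160322427749634, -0.07546274363994598) 0.027872756123542786 249 [ 0.4628 -0.0759  0.1265] z 0.12683111057790375
 grey 24
 rect ((0.459644079208374, -0.07568833976984024), (0.046816468238
[... 2429 characters left out ...]
468  -0.0952   0.1169 388.    ]
 [  0.4467  -0.0968   0.1236 376.    ]
 [  0.4467  -0.0987   0.1246 436.    ]
 [  0.4467  -0.1009   0.1234 466.    ]
 [  0.4449  -0.0961   0.1061 304.    ]
 [  0.4446  -0.0966   0.1265 305.    ]
 [  0.4446  -0.0987   0.1258 430.    ]
 [  0.4423  -0.0864   0.1266 266.    ]
 [  0.4424  -0.0886   0.1235 357.    ]
 [  0.4428  -0.0959   0.1092 412.    ]
 [  0.4426  -0.0969   0.1219 398.    ]]
tall 1960
286 164 0.34990977227637377
Counter({(620, 180): 385, (300, 340): 308, (320, 340): 262, (620, 160): 257, (280, 340): 181, (340, 340): 133, (280, 360): 96, (620, 200): 73, (600, 160): 72, (600, 180): 63, (280, 380): 52, (360, 340): 33, (560, 280): 29, (540, 280): 16})
```

```bash
python3 -m crank '[{"offset":[0,0.033,-0.034],"spin":0},{"offset":[0,0.033,-0.034],"spin":0},{"offset":[0,0.033,-0.034],"spin":0},{"offset":[0,0.033,-0.034],"spin":0},{"offset":[0,0.033,-0.034],"spin":0},{"offset":[0,0.033,-0.034],"spin":0},{"offset":[0,0.033,-0.034],"spin":0},{"offset":[0,0.033,-0.034],"spin":0},{"offset":[0,0.033,-0.034],"spin":0},{"offset":[0,0.033,-0.034],"spin":0},{"offset":[0,0.033,-0.034],"spin":0},{"offset":[0,0.033,-0.034],"spin":0}]' 0.087
python3 -m crank '[{"offset":[0,0,0],"spin":0.135},{"offset":[0,0,0],"spin":0.135},{"offset":[0,0,0],"spin":0.135},{"offset":[0,0,0],"spin":0.135},{"offset":[0,0,0],"spin":0.134},{"offset":[0,0,0],"spin":0},{"offset":[0,0,0],"spin":0},{"offset":[0,0,0],"spin":0}]'
cat >> h.py <<'E'
T=np.array([0.460,-0.0763])
def st(target=None,z=None,ang=None):
    s=bot.read_state();R=np.array(s["tcp_rot"]);p=np.array(s["position"])
    print("t",s["time_s"],"p",p.round(4),"F",np.round(s["force"],2),"M",np.round(s["moment"],2),"op",round(s["opening"]*87,1))
    a=np.degrees(np.arctan2(R[1,2],R[0,2]));print("angz",a.round(2),"x",R[:,0].round(4),"j",np.round(s["joint_positions"],1))
    if target is not None:
        # grasp point axis correction
        g=p+R[:,0]*0.164; print("grasp pt",g.round(4))
        d=np.array([*(np.array(target)-g[:2]),0 if z is None else z-p[2]])
        print("tool delta",(R.T@d).round(4), "spin", None if ang is None else np.radians(a-ang).round(4))
E
python3 -c "
from h import *
st(T,0.283,-115)"
```

```text
time_s: 1.7
position: [0.4366, -0.1163, 0.4052]
tcp_rot: [[0.001, 0.972, 0.234], [-0.001, 0.234, -0.972], [-1.0, 0.001, 0.001]]
force: [0.2, -0.4, 0.1]
opening: 1.0
time_s: 2.5
position: [0.4359, -0.1181, 0.4048]
tcp_rot: [[0.0, 0.907, -0.422], [-0.0, -0.422, -0.907], [-1.0, 0.0, -0.0]]
force: [-0.2, -0.1, -0.7]
opening: 0.998
t 2.5 p [ 0.4359 -0.1181  0.4048] F [-0.21 -0.05 -0.72] M [ 0.11  0.05 -0.03] op 86.8
angz -114.95 x [ 1.e-04 -0.e+00 -1.e+00] j [-29.4  16.9 106.    0.   57.1  85.6]
grasp pt [ 0.4359 -0.1181  0.2408]
tool delta [ 0.1218  0.0042 -0.048 ] spin 0.0009
```

```bash
python3 -m crank '[{"offset":[0,0.004,-0.024],"spin":0},{"offset":[0,0,-0.024],"spin":0},{"offset":[0.03,0,0],"spin":0},{"offset":[0.02,0,0],"spin":0},{"offset":[0,0,0],"spin":0},{"offset":[0,0,0],"spin":0}]'
python3 - <<'E'
from h import *
st(T,0.283,-115)
p=bot.capture("scene");a=p["pixels"];cv2.imwrite("pics/s1.png",cv2.resize(a[110:240,230:390],None,fx=4.5,fy=4.5,interpolation=3))
p=bot.capture("top");a=p["pixels"];cv2.imwrite("pics/t1.png",cv2.resize(a[180:300,290:430],None,fx=5,fy=5,interpolation=3))
E
```

```text
time_s: 3.1
position: [0.46, -0.0763, 0.3549]
tcp_rot: [[-0.0, 0.906, -0.423], [0.0, -0.423, -0.906], [-1.0, -0.0, 0.0]]
force: [0.4, 0.1, 0.3]
opening: 1.003
t 3.1 p [ 0.46   -0.0763  0.3549] F [0.37 0.14 0.26] M [ 0.01  0.02 -0.01] op 87.3
angz -115.01 x [-4.e-04  2.e-04 -1.e+00] j [-23.2  22.6 107.4   0.   50.1  91.8]
grasp pt [ 0.4599 -0.0763  0.1909]
tool delta [ 0.0719  0.0001 -0.    ] spin -0.0002
```

View pics/s1.png

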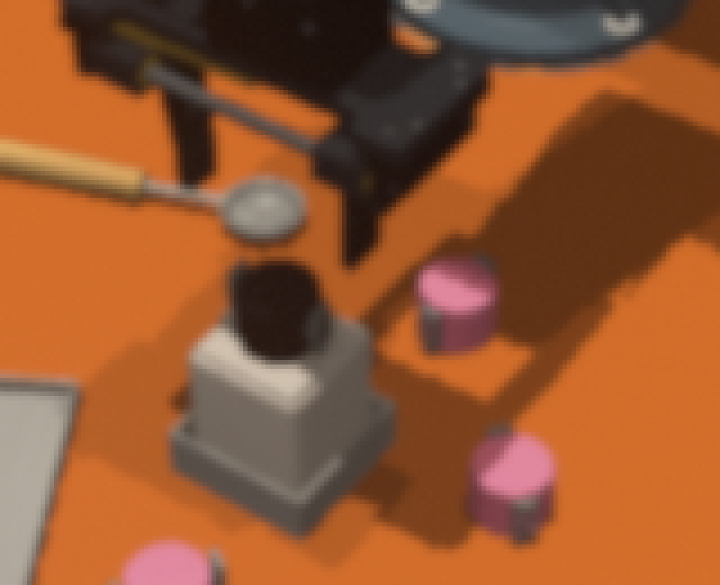

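View pics/t1.png

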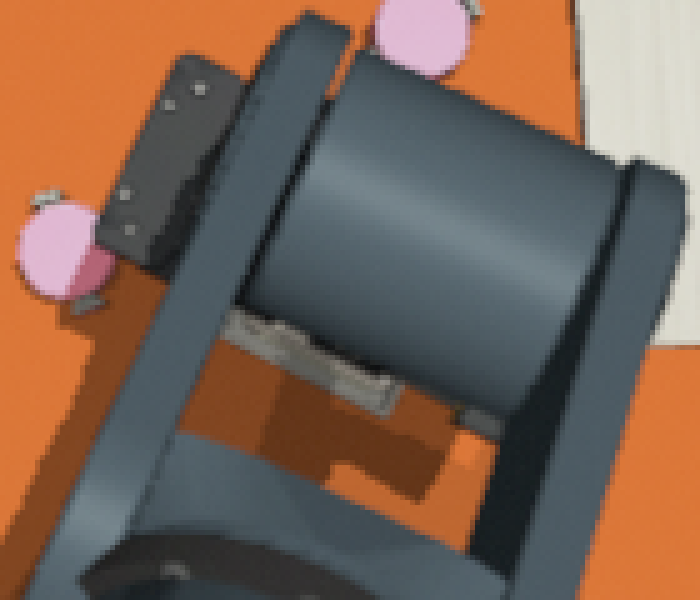

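The gripper straddles the cap with the jaws aligned to the tabs. Now I'll descend.

```bash
python3 -m crank '[{"offset":[0.03,0,0],"spin":0},{"offset":[0.025,0,0],"spin":0},{"offset":[0.012,0,0],"spin":0},{"offset":[0.005,0,0],"spin":0},{"offset":[0,0,0],"spin":0},{"offset":[0,0,0],"spin":0}]'
python3 - <<'E'
from h import *
st(T,0.283,-115)
p=bot.capture("scene");a=p["pixels"];cv2.imwrite("pics/s2.png",cv2.resize(a[110:240,230:390],None,fx=4.5,fy=4.5,interpolation=3))
E
```

```text
time_s: 3.8
position: [0.4603, -0.0765, 0.2837]
tcp_rot: [[0.002, 0.906, -0.423], [-0.001, -0.423, -0.906], [-1.0, 0.002, -0.0]]
force: [0.5, -0.2, -0.6]
opening: 0.999
t 3.8 p [ 0.4603 -0.0765  0.2837] F [ 0.55 -0.2  -0.55] M [ 0.1   0.06 -0.03] op 86.9
angz -115.05 x [ 2.e-03 -8.e-04 -1.e+00] j [-23.2  30.1 110.9   0.   38.9  91.9]
grasp pt [ 0.4606 -0.0766  0.1197]
tool delta [ 0.0007 -0.0007 -0.    ] spin -0.0009
```

View pics/s2.png

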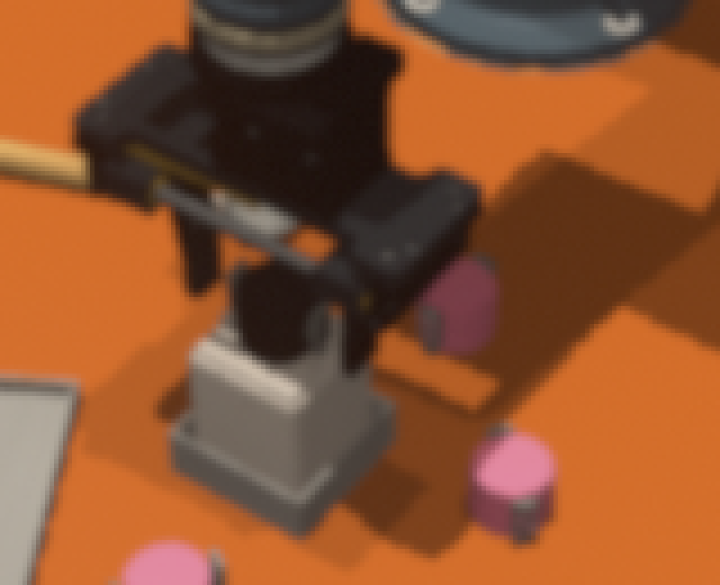

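```bash
python3 -m crank '[{"offset":[0,0,0],"spin":0},{"offset":[0,0,0],"spin":0},{"offset":[0,0,0],"spin":0},{"offset":[0,0,0],"spin":0},{"offset":[0,0,0],"spin":0},{"offset":[0,0,0],"spin":0},{"offset":[0,0,0],"spin":0},{"offset":[0,0,0],"spin":0}]' 0.036
python3 - <<'E'
from h import *
st(T,0.283,-115)
E
```

```text
time_s: 4.65
position: [0.4598, -0.0763, 0.2829]
tcp_rot: [[0.0, 0.906, -0.423], [-0.0, -0.423, -0.906], [-1.0, 0.0, 0.0]]
force: [-0.2, -0.4, 3.6]
opening: 0.501
t 4.65 p [ 0.4598 -0.0763  0.2829] F [-0.23 -0.36  3.58] M [ 0.02  0.1  -0.02] op 43.6
angz -115.05 x [ 1.e-04 -1.e-04 -1.e+00] j [-23.2  30.2 110.9  -0.   38.9  91.9]
grasp pt [ 0.4598 -0.0763  0.1189]
tool delta [-0.0001  0.0002 -0.    ] spin -0.0008
```

Opening is 43.6 mm, so both tabs are fully home, and side force is nearly zero. Next I'll start the turn.

```bash
python3 -m crank '[{"offset":[0,0,0],"spin":-0.06},{"offset":[0,0,0],"spin":-0.1},{"offset":[0,0,0],"spin":-0.1},{"offset":[0,0,0],"spin":-0.1},{"offset":[0,0,0],"spin":0}]'
python3 - <<'E'
from h import *
st(T,0.283,-30)
E
```

```text
time_s: 5.15
position: [0.46, -0.0763, 0.2829]
tcp_rot: [[0.001, 0.997, -0.077], [-0.0, -0.077, -0.997], [-1.0, 0.001, 0.0]]
force: [0.7, -0.0, 3.6]
opening: 0.495
t 5.15 p [ 0.46   -0.0763  0.2829] F [ 0.73 -0.03  3.63] M [-0.01  0.08 -0.05] op 43.1
angz -94.43 x [ 7.e-04 -3.e-04 -1.e+00] j [-23.2  30.2 110.9   0.   38.9  71.2]
grasp pt [ 0.4601 -0.0763  0.1189]
tool delta [-0.0001 -0.0001 -0.    ] spin -1.1246
```

```bash
python3 -m crank '[{"offset":[0,0,0],"spin":-0.125},{"offset":[0,0,0],"spin":-0.125},{"offset":[0,0,0],"spin":-0.125},{"offset":[0,0,0],"spin":-0.125},{"offset":[0,0,0],"spin":-0.125},{"offset":[0,0,0],"spin":-0.125},{"offset":[0,0,0],"spin":-0.125},{"offset":[0,0,0],"spin":-0.125},{"offset":[0,0,0],"spin":-0.125},{"offset":[0,0,0],"spin":0},{"offset":[0,0,0],"spin":0}]'
python3 - <<'E'
from h import *
st(T,0.283,-30)
p=bot.capture("scene");a=p["pixels"];cv2.imwrite("pics/s3.png",cv2.resize(a[110:240,230:390],None,fx=4.5,fy=4.5,interpolation=3))
E
```

```text
time_s: 6.25
position: [0.4599, -0.0763, 0.2829]
tcp_rot: [[0.001, 0.503, 0.864], [-0.0, 0.864, -0.503], [-1.0, 0.0, 0.001]]
force: [-0.3, -0.2, 4.8]
opening: 0.499
t 6.25 p [ 0.4599 -0.0763  0.2829] F [-0.28 -0.15  4.83] M [-0.04  0.02 -0.01] op 43.4
angz -30.18 x [ 5.e-04 -3.e-04 -1.e+00] j [-23.2  30.2 110.9  -0.   38.9   7. ]
grasp pt [ 0.46   -0.0763  0.1189]
tool delta [-0.0001  0.     -0.    ] spin -0.0032
```

View pics/s3.png

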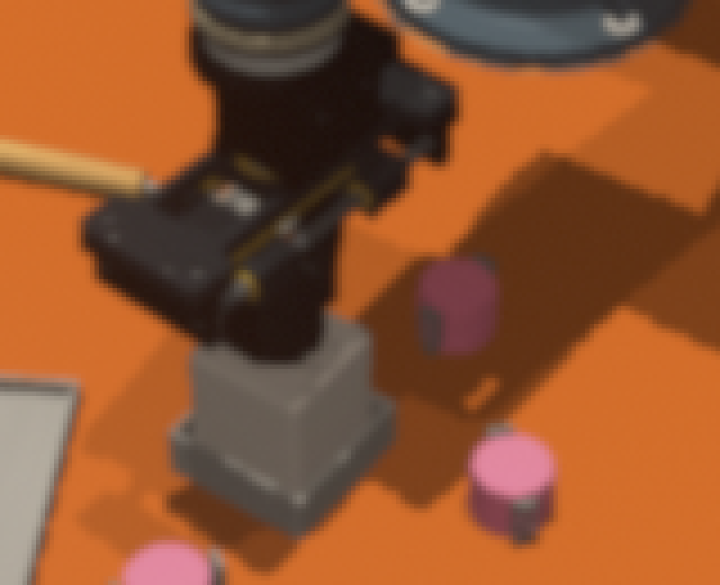

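Turned about 85°. Next I'll lift gently and check the vertical force.

```bash
python3 -m crank '[{"offset":[-0.003,0,0],"spin":0},{"offset":[-0.004,0,0],"spin":0},{"offset":[-0.005,0,0],"spin":0}]'
python3 -m crank '[{"offset":[-0.008,0,0],"spin":0},{"offset":[-0.015,0,0],"spin":0},{"offset":[-0.02,0,0],"spin":0},{"offset":[-0.025,0,0],"spin":0},{"offset":[0,0,0],"spin":0}]'
python3 - <<'E'
from h import *
st((0.5415,-0.2672),0.196,-30)
p=bot.capture("scene");a=p["pixels"];cv2.imwrite("pics/s4.png",cv2.resize(a[110:240,200:360],None,fx=4.5,fy=4.5,interpolation=3))
E
```

```text
time_s: 6.6
position: [0.4596, -0.0761, 0.2947]
tcp_rot: [[-0.001, 0.5, 0.866], [0.0, 0.866, -0.5], [-1.0, -0.0, -0.001]]
force: [-0.4, -0.6, -0.4]
opening: 0.497
time_s: 7.1
position: [0.4607, -0.0765, 0.3658]
tcp_rot: [[0.007, 0.5, 0.866], [-0.003, 0.866, -0.5], [-1.0, 0.001, 0.007]]
force: [-0.2, -0.1, -0.1]
opening: 0.498
t 7.1 p [ 0.4607 -0.0765  0.3658] F [-0.2  -0.07 -0.13] M [-0.09 -0.07  0.02] op 43.4
angz -29.97 x [ 0.0067 -0.0028 -1.    ] j [-23.2  21.5 106.7   0.   51.3   6.8]
grasp pt [ 0.4618 -0.0769  0.2018]
tool delta [ 0.1709 -0.1252  0.1629] spin 0.0005
```

View pics/s4.png

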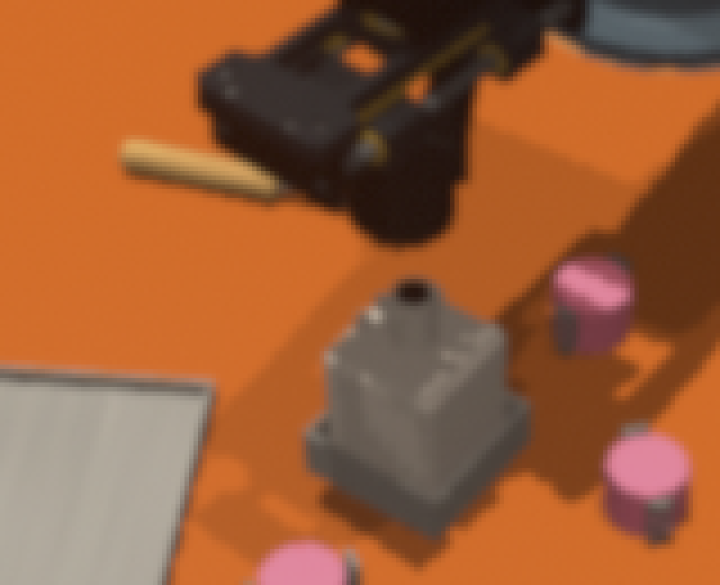

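```bash
python3 -m crank '[{"offset":[0,-0.015,0.02],"spin":0},{"offset":[0,-0.025,0.032],"spin":0},{"offset":[0,-0.025,0.032],"spin":0},{"offset":[0,-0.025,0.032],"spin":0},{"offset":[0,-0.02,0.026],"spin":0},{"offset":[0.03,-0.015,0.021],"spin":0},{"offset":[0.04,0,0],"spin":0},{"offset":[0.04,0,0],"spin":0},{"offset":[0.025,0,0],"spin":0},{"offset":[0,0,0],"spin":0},{"offset":[0,0,0],"spin":0}]'
python3 - <<'E'
from h import *
st((0.5415,-0.2672),0.1945,-30)
p=bot.capture("scene");a=p["pixels"];cv2.imwrite("pics/s5.png",cv2.resize(a[150:280,130:290],None,fx=4.5,fy=4.5,interpolation=3))
E
```

```text
time_s: 8.25
position: [0.5384, -0.2658, 0.227]
tcp_rot: [[-0.002, 0.5, 0.866], [0.001, 0.866, -0.5], [-1.0, 0.0, -0.002]]
force: [-0.6, -0.5, -0.0]
opening: 0.498
t 8.25 p [ 0.5384 -0.2658  0.227 ] F [-0.6  -0.46 -0.03] M [-0.07 -0.02  0.02] op 43.3
angz -29.97 x [-0.0017  0.0013 -1.    ] j [-36.9  42.3  93.   -0.   44.8  -7. ]
grasp pt [ 0.5381 -0.2656  0.063 ]
tool delta [0.0325 0.0003 0.0038] spin 0.0005
```

View pics/s5.png

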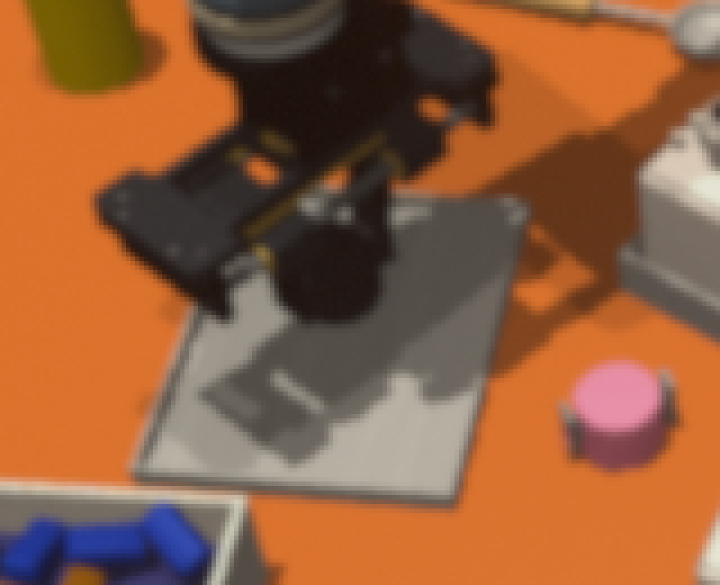

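```bash
python3 -m crank '[{"offset":[0.015,0,0],"spin":0},{"offset":[0.01,0,0],"spin":0},{"offset":[0.004,0,0],"spin":0},{"offset":[0.001,0,0],"spin":0},{"offset":[0.001,0,0],"spin":0},{"offset":[0,0,0],"spin":0}]'
python3 -m crank '[{"offset":[0.001,0,0],"spin":0},{"offset":[0,0,0],"spin":0}]'
```

```text
time_s: 8.9
position: [0.5387, -0.266, 0.1969]
tcp_rot: [[0.0, 0.499, 0.866], [-0.0, 0.866, -0.499], [-1.0, -0.0, 0.0]]
force: [-0.3, 0.0, 0.3]
opening: 0.5
time_s: 9.1
position: [0.5387, -0.2659, 0.1959]
tcp_rot: [[0.0, 0.499, 0.866], [-0.0, 0.866, -0.499], [-1.0, -0.0, 0.0]]
force: [-0.5, 0.7, 0.0]
opening: 0.496
```

```bash
python3 -m crank '[{"offset":[0.0007,0,0],"spin":0},{"offset":[0,0,0],"spin":0},{"offset":[0,0,0],"spin":0}]'
python3 -m crank '[{"offset":[0.0006,0,0],"spin":0},{"offset":[0,0,0],"spin":0},{"offset":[0,0,0],"spin":0}]'
```

```text
time_s: 9.4
position: [0.5386, -0.2659, 0.1951]
tcp_rot: [[0.0, 0.499, 0.866], [-0.0, 0.866, -0.499], [-1.0, -0.0, 0.0]]
force: [-0.0, 0.1, -0.8]
opening: 0.5
time_s: 9.7
position: [0.5387, -0.266, 0.1945]
tcp_rot: [[0.0, 0.499, 0.866], [-0.0, 0.866, -0.499], [-1.0, -0.0, 0.0]]
force: [0.0, 0.5, 0.9]
opening: 0.495
```

```bash
python3 -m crank '[{"offset":[0.0006,0,0],"spin":0},{"offset":[0,0,0],"spin":0},{"offset":[0,0,0],"spin":0}]'
python3 -m crank '[{"offset":[0.0006,0,0],"spin":0},{"offset":[0,0,0],"spin":0},{"offset":[0,0,0],"spin":0}]'
```

```text
time_s: 10.0
position: [0.5386, -0.2659, 0.1944]
tcp_rot: [[0.0, 0.499, 0.866], [-0.0, 0.866, -0.499], [-1.0, -0.0, 0.0]]
force: [-1.1, 0.1, 5.4]
opening: 0.496
time_s: 10.3
position: [0.5386, -0.2659, 0.1944]
tcp_rot: [[0.0, 0.499, 0.866], [-0.0, 0.866, -0.499], [-1.0, -0.0, 0.0]]
force: [-1.9, 1.7, 9.1]
opening: 0.496
```

Contact with the tray floor. I'll ease off the press, then release.

```bash
python3 -m crank '[{"offset":[-0.0009,0,0],"spin":0},{"offset":[0,0,0],"spin":0}]'
python3 -m crank '[{"offset":[0,0,0],"spin":0},{"offset":[0,0,0],"spin":0},{"offset":[0,0,0],"spin":0},{"offset":[0,0,0],"spin":0},{"offset":[0,0,0],"spin":0},{"offset":[0,0,0],"spin":0}]' 0.08
python3 -m crank '[{"offset":[-0.01,0,0],"spin":0},{"offset":[-0.02,0,0],"spin":0},{"offset":[-0.03,0,0],"spin":0},{"offset":[-0.04,0,0],"spin":0},{"offset":[-0.04,0,0],"spin":0},{"offset":[-0.02,-0.02,-0.03],"spin":0},{"offset":[0,-0.03,-0.035],"spin":0},{"offset":[0,-0.03,-0.035],"spin":0},{"offset":[0,-0.03,-0.035],"spin":0},{"offset":[0,0,0],"spin":0}]'
python3 - <<'E'
from h import *
np.set_printoptions(precision=4,suppress=True)
st()
p=bot.capture("scene");a=p["pixels"];cv2.imwrite("pics/s6.png",cv2.resize(a[120:280,130:330],None,fx=3.7,fy=3.7,interpolation=3))
w=pts(p)
for r in bot.regions_of("cap",p): q=w[r["region"]];print(round(r["p"],2),r["extent"],np.nanmedian(q,0),np.nanmax(q,0))
p=bot.capture("top");cv2.imwrite("pics/t6.png",p["pixels"])
E
```

```text
time_s: 10.5
position: [0.5387, -0.266, 0.1944]
tcp_rot: [[0.0, 0.499, 0.866], [-0.0, 0.866, -0.499], [-1.0, -0.0, 0.0]]
force: [-2.3, 0.2, 5.2]
opening: 0.497
time_s: 11.1
position: [0.5385, -0.2659, 0.1937]
tcp_rot: [[-0.001, 0.499, 0.866], [0.0, 0.866, -0.499], [-1.0, 0.0, -0.001]]
force: [0.3, -0.3, 0.4]
opening: 0.897
time_s: 12.1
position: [0.3624, -0.2933, 0.3545]
tcp_rot: [[-0.004, 0.503, 0.864], [0.003, 0.864, -0.503], [-1.0, 0.001, -0.005]]
force: [0.2, -0.0, -0.4]
opening: 0.919
t 12.1 p [ 0.3624 -0.2933  0.3545] F [ 0.18 -0.02 -0.43] M [ 0.01 -0.07 -0.03] op 79.9
angz -30.22 x [-0.0036  0.0028 -1.    ] j [-52.7  22.7 107.3  -0.1  50.3 -22.5]
0.82 [330.9, 177.7, 19.6, 24.0] [0.3551 0.0017 0.0314] [0.3763 0.0234 0.0413]
0.67 [268.5, 242.7, 23.7, 19.6] [ 0.5869 -0.107   0.0333] [ 0.6007 -0.0837  0.0401]
0.56 [204.2, 219.2, 22.5, 21.5] [ 0.5474 -0.2604  0.0361] [ 0.5666 -0.2417  0.0421]
```

View pics/s6.png

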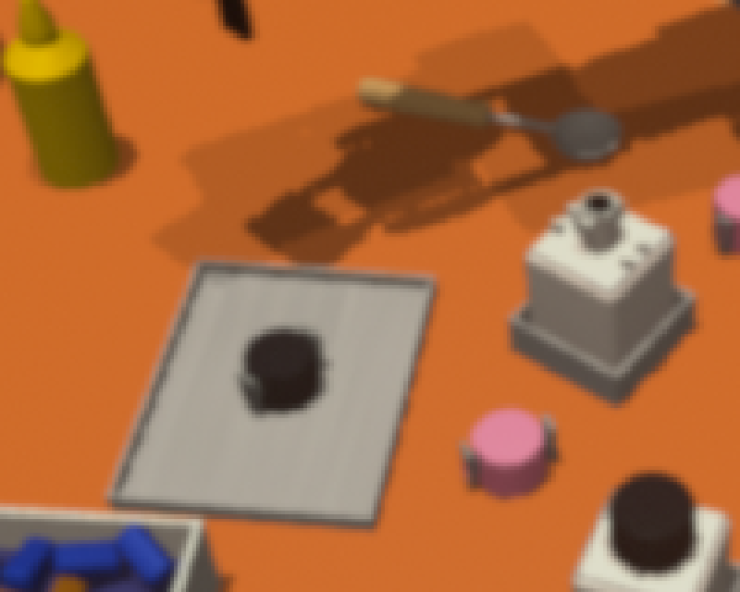

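View pics/t6.png

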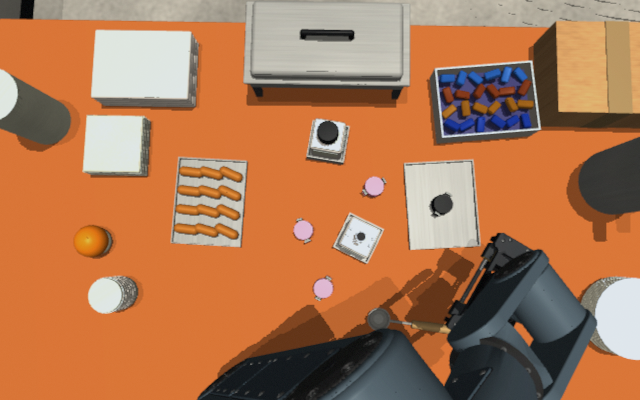

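The cap stands upright near the centre of the empty tray, at about (441,205) in the top view. The bottle at (360,237) is open, nothing else has moved and the arm is clear.

```bash
python3 -c "
from rig import bot
print(bot.hand_in())"
```

```text
the job is handed in; nothing more can be done
None
```

The safety cap is off the burner-fuel bottle and stands right way up near the middle of the empty steel tray, released. The job was handed in at about 12 s of the 40 s allowed.

- **Opening:** I closed the jaws on both tabs and the opening settled at 43.6 mm, so both were fully home. I then turned the cap about 85° anticlockwise and lifted it straight off without resistance.
- **Placing:** I lowered the cap until it touched the tray floor, pressing with at most about 9 N, then eased off, opened the gripper and backed away.
- **Last checks:** The final pictures show the cap upright in the tray (top at about 0.036–0.037 m), the bottle open and still in its caddy, and nothing else moved. The last force reading was near zero, and the arm was clear of everything.
- **Small misses:** The cap was set down about 3 mm from the tray centre I had aimed for, which I left as it was. In the last scene picture the network missed one of the pink caps, but it is visible and unmoved in the top view.

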